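# Load a module into the test box and seal its sliding hatch

## Robot

A 6-joint arm with a two-finger parallel gripper is mounted at the origin on the work surface. World frame = base frame: x ahead of the robot, y to its left, z up, the work surface at z = 0. Lengths are in m, angles in rad, forces in N, time in s.
With the tool pointing down it reaches from about 0.35 to 0.775 m from the base axis. Payload 5.5 kg.
Tool frame: the origin (TCP) lies at the very end of the fingers, on their centre line; the grasp point (between the pads) lies 19 mm behind it; z points along the fingers, y is the line along which they close (so a half turn about z gives the same grasp; the last joint's range is limited). The gripper opens to 85 mm and grips with 20 to 120 N. Pads are 22 mm wide; open, the fingers measure 114 mm over their backs; the gripper's body (76 mm by 85 mm) begins 54 mm behind the grasp point. The pads swing forward as they close: fully open they stand 13 mm farther back than shut.
Start: joints at [-1.33, 0.313, 0.046, 1.304, 0, 1.431], TCP at [0.214, -0.534, 0.231] pointing down, gripper open.
Joint ranges: [-2.76, 2.76], [-0.86, 1.69], [-1.03, 1.26], [-2.2, 2.34], [-1.47, 1.5], [-3.14, 3.14]. Speed limits (rad/s): [2.57, 2.57, 3.14, 3.14, 3.14, 3.14].

## Interface

Orientations are given as a unit quaternion [w, x, y, z].
In Python, from workcell import env, viewer, nets gives the robot as it stands. The module is installed in compiled form; this text tells all that it offers.
- The arm moves only by the shell command python3 -m creep [OPENING] [FORCE], which reads ROWS from standard input. ROWS is 1 to 8 rows, one to a line, with the numbers parted by commas; each row has 6 numbers: dx, dy, dz in m, then a rotation vector rx, ry, rz in rad; each row is the pose to reach, as a shift and turn from the pose commanded when the command began, along the tool's axes at that moment; what a row does not reach only later rows make up. A row lasts 1/8 s, in which the tool goes at most 0.0625 m and 0.188 rad, less where a joint would pass 70% of its speed; a pose out of reach is approached as far as the arm can. OPENING is the finger opening in m, set as the command begins (- or left out keeps the last). The fingers move at their own pace and stop on an object; FORCE is the grip in N (left out, the last holds). Time passes only in rows, so rows that do not move let the fingers close. It prints the time, the measured TCP pose, the force, the opening and the grip force at its end. Input that does not fit is refused with a message, and nothing moves.
- env.get_state(): the state, without advancing time (a new reading comes with each control period).
- viewer.read_camera(name): name is "scene" or "top" or "wrist"; returns a dict with "image" (384x512x3 uint8, red, green, blue), "K" (3x3 intrinsics, pixels), "D" ([k1, k2, p1, p2, k3] as OpenCV has them; the pictures are not rectified), "R" (3x3) and "t" (3): a world point X has camera coordinates R X + t. Camera axes: x right, y down, z forward; pixel columns grow to the right and rows downward; lengths in m; the calibration is good to about 2 mm. A picture is of the moment at which its call begins. There is no depth.
- env.hand_in(): hands the job in; it is judged then, once.
Trained networks look in a picture, given as the dict that the camera call returned (one of the last four; its "shot" number tells which), for a name from the list of things; names that differ only in an ending like _2 or _b are one class to them, and where a whole thing is asked for, a point or a joint stands for the part that bears it (a point fixed in the world has none). Each returns a list of dicts, best first, with "confidence" (0 to 1); they miss things now and then, are a little off and sometimes report something else, mostly with a low value. They report only what shows in the picture. A call takes as long as a camera call. They do not tell look-alikes from the thing itself.
- nets.outline_of(label, picture): "region" (384x512 bool, what is visible of it) and "box" ([left, top, right, bottom] in pixels, round what is visible of it).
The state is a dict: "clock": time; "joint_pos": joint angles; "qvel": joint speeds; "tau": joint torques, N m; "tcp_pos": TCP position; "orientation": TCP orientation; "wrist_force": force on the tool from outside, world axes, zero at the start; "ft_torque": the same for the moment, N m; "finger_gap": finger opening in m; "grip_force": force on a finger pad.
Only numpy, scipy, OpenCV 4.12 (cv2) and the standard library are available. Lean on these libraries where they do the work, as an engineer would, in place of code of your own. Each camera call takes 0.05 s, during which the arm holds its last target. There are 200 camera calls.

## Task

Lay the orange module flat, screen up, into the blue nest of the grey test box and let go of it. Then push the clear hatch by its black handle along its track until it stops against the rubber seal, and lean on it there with about 15 newtons for one second to seat the seal. The handle is fragile: push it, do not grip it, and at no time with more than 20 newtons; leave the hatch shut and the other two modules and the white bottle where they are.

Things in the scene. Friction and masses are not known exactly. Their poses are not given: they have to be found in the camera images.
- case: Low grey test box, fixed, 196 x 380 x 72.5 mm (x, y, z). Origin: centre of its underside. Its y axis runs along the hatch track, +y is the closing direction. Half y > 0: open chamber, 164 mm wide in x, floor at z = 20 mm. Half y < 0: closed deck where the open hatch parks. Rails on both long sides (inner edges at x = +-81 mm, top z = 72.5 mm) keep the hatch from lifting.
- nest (a point): Centre of the nest floor in the chamber, at (0, 85, 20) mm of the case. Blue blocks 6 mm high bound a 48 x 66 mm (case x, y) pocket, 2 mm wider than the module on every side; the middle 44 mm of each x side is left open for fingers closing along x.
- hatch: Clear sliding plate with yellow stripes, 176 x 172 x 6 mm, 0.3 to 0.65 kg, 1.5 mm play in its rails, drags with up to about 5 N. Origin: centre of its underside, at z = 60 mm of the case. Starts open, at case y -82 to -52 mm. Shut against the seal, its origin is at case y = 82 mm give or take 4 mm (hand-shimmed seal): feel for the stop. It is nearly rigid: a stiff arm gains several N per mm.
- seal_mid (a point): Where the hatch's leading (+y) edge meets the black rubber seal strip at the chamber's +y end, give or take 4 mm, at (0, 168, 63) mm of the case; a point of the case, it does not follow the shims.
- handle (a point): Centre of the handle, a solid black block 80 x 14 x 34 mm (x, y, z) at the middle of the hatch plate, 17 mm above the plate's upper face (case z = 83 mm); its top is at case z = 100 mm. Push its flat -y face, near its middle.
- module_orange: Orange module to be tested, 44 x 62 x 20 mm (x, y, z), about 0.1 kg, screen on top. Origin: centre of its underside; its y axis is the long one. It starts in one of the three places of the tray. Either way round in the nest is right.
- module_black: Black module of the same size and shape, on the tray; not to be moved.
- module_white: White module of the same size and shape, on the tray; not to be moved.
- tray: Grey kit tray with a low white rim, fixed, 290 x 110 mm, surface 6 mm and rim 11 mm above the bench. Origin: centre of its underside. Modules lie in a row along its x axis, 75 mm apart, long sides along its y axis.
- wash_bottle: White bottle, 60 mm in diameter, 150 mm tall, standing on the bench; bystander. Origin: centre of its underside.
Mind the look-alikes: they are no part of the job. What is shaped like the module_orange but purple is not meant.

How it is judged:
On the way, in this order (a step that is already met when the one before it is completed fails the run):
1. the orange module lies flat in the nest, let go (horizontal distance between module_orange and nest below 0.005 m and z of module_orange in the frame of case below 0.023 m and angle between module_orange's own z axis and vertical below 0.06 rad and angle between the y axis of module_orange and the y axis of case, either way round below 0.12 rad and contact force between the fingers and module_orange below 0.1 N), for 0.2 s.
2. the hatch stands against the seal (case y above 76.8 mm, still) and the fingers press it with more than 10 N for 0.4 s (y of hatch in the frame of case above 0.0768 m and contact force between the fingers and hatch above 10 N and linear speed of hatch below 0.005 m/s), for 0.4 s.
At the end, for the whole second after the job is handed in: The orange module lies in the nest (within 5 mm of its centre, underside within 3 mm of the floor, flat and along the nest to about 0.1 rad), the hatch has been pressed onto the seal and is still shut (its origin above 76.8 mm on the case's y axis), and both are at rest (horizontal distance between module_orange and nest below 0.005 m and z of module_orange in the frame of case below 0.023 m and angle between module_orange's own z axis and vertical below 0.06 rad and angle between the y axis of module_orange and the y axis of case, either way round below 0.12 rad and y of hatch in the frame of case above 0.0768 m and linear speed of each of hatch, module_orange below 0.005 m/s); the robot touches nothing.
It fails at once if the hatch or its handle is pushed or gripped with more than 20 N (contact force between any of the fingers, the arm and hatch above 20 N).
It fails at once if another module is moved by more than 12 mm (distance of any of module_black, module_white from where it was at the start of the episode above 0.012 m).
It fails at once if the white bottle is moved by more than 30 mm (distance of wash_bottle from where it was at the start of the episode above 0.03 m).
It also fails if it takes over 70 s, if anything falls off the work surface, if the arm or the gripper's body presses on something with over 40 N, if the wrist force passes 120 N, or if a joint passes its speed limit or range.

## Working session

There is one attempt and no reset: what is moved stays moved. The work goes in short steps, Python scripts to look and compute and a shell command to move; the robot and the scene stay as the last step left them, time stands still between calls to the robot, and variables do not carry over. Pictures are saved under pics/ and viewed, at most 10 in all, crops included, and the job is handed in when it is done.

```bash
mkdir -p pics
cat > h.py <<'E'
import numpy as np,cv2
from workcell import env,viewer,nets
def px2w(p,uv,z):
    u=cv2.undistortPoints(np.array(uv,float).reshape(-1,1,2),p["K"],np.array(p["D"],float)).reshape(-1,2)
    d=np.c_[u,np.ones(len(u))]@p["R"]; c=-np.array(p["R"]).T@p["t"]
    return c+d*((z-c[2])/d[:,2])[:,None]
def w2px(p,X):
    return cv2.projectPoints(np.array(X,float).reshape(-1,1,3),cv2.Rodrigues(np.array(p["R"]))[0],np.array(p["t"],float),p["K"],np.array(p["D"],float))[0].reshape(-1,2)
def rect(r): return cv2.minAreaRect(np.argwhere(r)[:,::-1].astype(np.float32))
E
python3 - <<'E'
from h import *
s=env.get_state(); print(s)
ims=[]
for n in("top","scene"):
    p=viewer.read_camera(n); ims.append(p["image"])
    c=-np.array(p["R"]).T@p["t"];print(n,c.round(3),np.array(p["K"]).round(1).tolist())
    for l in("case","hatch","handle","module_orange","module_black","module_white","tray","wash_bottle"):
        for o in nets.outline_of(l,p)[:5]: print(n,l,round(o["confidence"],2),np.round(o["box"]).tolist(),[np.round(q,1) for q in rect(o["region"])])
cv2.imwrite("pics/a.png",ims[0][:,:,::-1]);cv2.imwrite("pics/b.png",ims[1][:,:,::-1])
E
```

```text
{'clock': 0.0, 'joint_pos': array([-1.32962112e+00,  3.13993662e-01,  4.50081133e-02,  1.30355984e+00,
       -9.59868482e-06,  1.43120504e+00]), 'qvel': array([-7.07741181e-05,  1.37894429e-03, -2.64898305e-04,  1.86646513e-03,
       -8.10801771e-04, -1.14643792e-03]), 'tau': array([-1.01956930e-04, -4.80625927e+01,  2.98534673e+01,  1.92697509e-02,
       -1.49789835e-04, -2.50754425e-06]), 'tcp_pos': array([ 0.21356584, -0.53335105,  0.23042458]), 'orientation': array([-8.73159216e-04,  9.81931408e-01,  1.89235159e-01, -4.91931826e-05]), 'wrist_force': array([ 0.51187198, -0.18213926, -0.82671811]), 'ft_torque': array([-0.01765137, -0.00962207, -0.01038528]), 'grip_force': 0.0, 'finger_gap': 0.08545805070983688}
top [ 0.39  -0.025  1.017] [[361.2, 0.0, 251.5], [0.0, 361.2, 198.7], [0.0, 0.0, 1.0]]
top case 0.79 [214.0, 117.0, 350.0, 199.0] [array([281. , 155.5]), array([142.,  75.]), np.float64(-0.0)]
top hatch 0.74 [106.0, 206.0, 133.0, 225.0] [array([118.5, 214. ]), array([23.3, 16.2]), np.float64(14.0)]
top hatch 0.57 [279.0, 126.0, 338.0, 184.0] [array([307.5, 153.5]), array(
[... 1536 characters left out ...]
loat64(10.6)]
scene module_orange 0.76 [389.0, 202.0, 416.0, 220.0] [array([401.1, 212.9]), array([26. , 17.2]), np.float64(14.0)]
scene module_orange 0.67 [398.0, 169.0, 422.0, 185.0] [array([408.7, 175.6]), array([21.8, 13.9]), np.float64(18.4)]
scene module_black 0.83 [383.0, 246.0, 413.0, 272.0] [array([397.9, 258.1]), array([29.3, 19.6]), np.float64(14.0)]
scene module_white 0.59 [388.0, 222.0, 420.0, 246.0] [array([402.7, 234.9]), array([28.7, 18.1]), np.float64(10.6)]
scene tray 0.97 [370.0, 192.0, 424.0, 292.0] [array([398. , 241.8]), array([49.6, 94.4]), np.float64(7.1)]
scene wash_bottle 0.97 [92.0, 160.0, 127.0, 211.0] [array([106.3, 185.1]), array([52.3, 24.6]), np.float64(63.4)]
```

View pics/a.png

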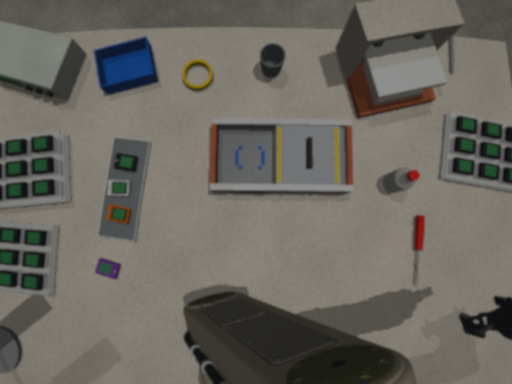

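View pics/b.png

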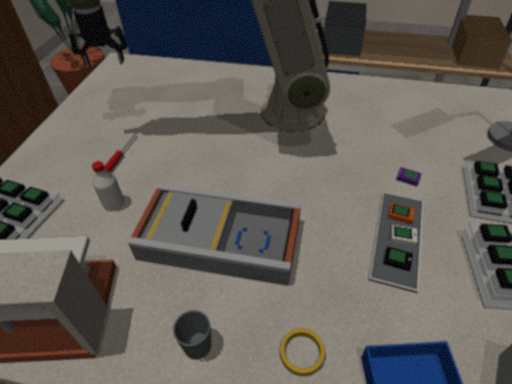

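The top picture shows these candidates:
- The orange module is at (118,214) on the tray, at its near end.
- The purple look-alike is at (108,268), off the tray.
- The white module is at (119,188) and the black one at (126,162).
- The case spans (210–353, 123–192), with the chamber on the left (world +y). The nest is at (250,157) and the handle at (309,152).

I choose (118,214) and check it in a crop.

Run:
```python
from h import *
p=viewer.read_camera("top"); im=p["image"]
a=cv2.resize(im[110:205,200:365],None,fx=4.8,fy=4.8,interpolation=cv2.INTER_CUBIC)
b=cv2.resize(im[195:240,90:160],None,fx=3,fy=3,interpolation=cv2.INTER_CUBIC)
c=np.zeros((a.shape[0]+b.shape[0],a.shape[1],3),np.uint8);c[:a.shape[0]]=a;c[a.shape[0]:,:b.shape[1]]=b
cv2.imwrite("pics/c.png",c[:,:,::-1]);print(a.shape)
hsv=cv2.cvtColor(im,cv2.COLOR_RGB2HSV)
o=nets.outline_of("module_orange",p)
for q in o:
    r=rect(q["region"]); B=cv2.boxPoints(r); W=px2w(p,B,.026); print(r,im[int(r[0][1]),int(r[0][0])],W[:,:2].round(4).tolist(),W.mean(0).round(4),np.linalg.norm(W[1]-W[0]),np.linalg.norm(W[2]-W[1]))
for n,(lo,hi),z in(("blue",((105,90,60),(125,255,255)),.026),("yellow",((20,90,90),(34,255,255)),.066)):
    m=cv2.inRange(hsv,np.array(lo),np.array(hi)); m2=np.zeros_like(m); m2[110:205,205:360]=m[110:205,205:360]
    k,l,st,ce=cv2.connectedComponentsWithStats(m2)
    for i in range(1,k):
        if st[i,4]>5: print(n,st[i].tolist(),px2w(p,ce[i],z)[0].round(4))
```

```text
(456, 792, 3)
((107.35000610351562, 267.95001220703125), (24.66576385498047, 17.39252281188965), 18.434947967529297) [41 81 55] [[0.2645, 0.4141], [0.3107, 0.3992], [0.2908, 0.3312], [0.2449, 0.346]] [0.2777 0.3726 0.026 ] 0.048587754537183066 0.07083001832172171
((118.57693481445312, 213.6154022216797), (23.337818145751953, 15.885405540466309), 11.309932708740234) [36 82 48] [[0.4131, 0.3815], [0.4569, 0.3741], [0.4447, 0.3076], [0.4013, 0.3151]] [0.429  0.3446 0.026 ] 0.04434078548174864 0.06759102355281721
blue [239, 145, 3, 4, 10] [0.6189 0.0074 0.026 ]
blue [258, 146, 4, 3, 9] [ 0.619  -0.0466  0.026 ]
blue [235, 150, 4, 14, 48] [0.5915 0.0173 0.026 ]
blue [262, 150, 3, 15, 43] [ 0.5913 -0.057   0.026 ]
blue [239, 165, 3, 4, 10] [0.5631 0.0073 0.026 ]
blue [258, 166, 4, 3, 9] [ 0.5624 -0.0469  0.026 ]
yellow [277, 127, 4, 55, 219] [ 0.5905 -0.0972  0.066 ]
yellow [334, 128, 5, 55, 209] [ 0.5893 -0.2536  0.066 ]
```

View pics/c.png

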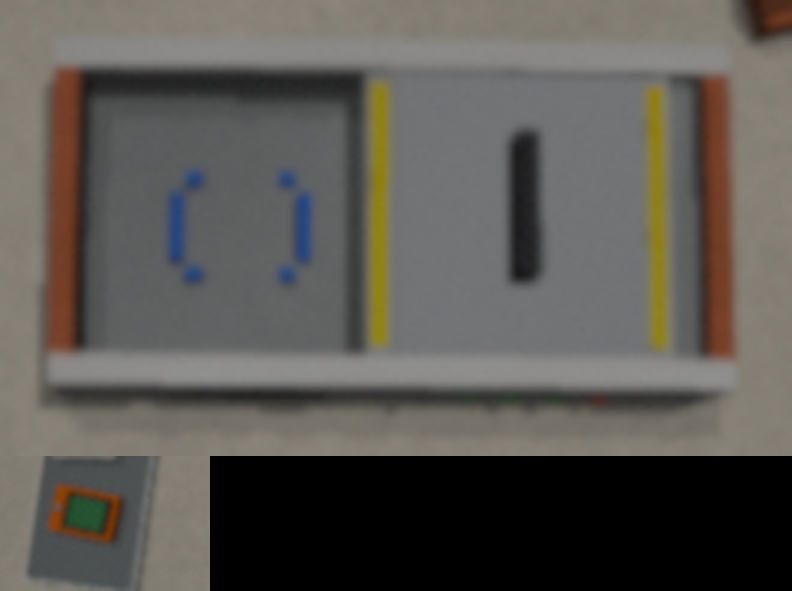

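The crop confirms that the part at (118,214) is orange with a green screen, lying at the near end of the tray. The purple one lies off the tray. The nest is at about (0.591, -0.020), and case yaw is about 0. The stripes put the hatch at case y of about -70 mm. The next step is to move over to the tray via a safe point.

```bash
cat >> h.py <<'E'
from scipy.spatial.transform import Rotation as Ro
def go(x,y,z,yaw):
    s=env.get_state(); q=s["orientation"]; R=Ro.from_quat([q[1],q[2],q[3],q[0]])
    T=Ro.from_matrix([[np.cos(yaw),np.sin(yaw),0],[np.sin(yaw),-np.cos(yaw),0],[0,0,-1]])
    d=R.inv().apply(np.array([x,y,z])-s["tcp_pos"]); r=(R.inv()*T).as_rotvec()
    print("move",d.round(4),r.round(4),"dist",np.linalg.norm(d).round(3),"t",s["clock"])
E
python3 -c "
from h import *
go(.45,-.1,.25,1.39)"
```

```text
move [ 0.3806 -0.315  -0.0187] [ 1.0000e-04  1.0000e-04 -1.0092e+00] dist 0.494 t 1.0
```

```bash
echo '0.048,-0.039,-0.019,0,0,-0.12
0.095,-0.079,-0.019,0,0,-0.25
0.143,-0.118,-0.019,0,0,-0.38
0.19,-0.158,-0.019,0,0,-0.5
0.238,-0.197,-0.019,0,0,-0.63
0.285,-0.236,-0.019,0,0,-0.76
0.333,-0.276,-0.019,0,0,-0.88
0.38,-0.315,-0.019,0,0,-1.01' | python3 -m creep 0.058 30
python3 -c "
from h import *
go(.41,.344,.20,1.39)"
```

```text
clock: 2.0
tcp_pos: [0.4502, -0.0983, 0.2507]
orientation: [0.001, 0.766, 0.642, 0.0]
wrist_force: [0.7, -1.0, 0.1]
finger_gap: 0.058
grip_force: 0.0
move [ 0.4285 -0.117   0.0503] [0.0012 0.0004 0.005 ] dist 0.447 t 2.0
```

```bash
echo '0.06,-0.016,0.01,0,0,0
0.12,-0.033,0.02,0,0,0
0.18,-0.049,0.03,0,0,0
0.24,-0.066,0.04,0,0,0
0.3,-0.082,0.05,0,0,0
0.36,-0.098,0.05,0,0,0
0.42,-0.115,0.05,0,0,0
0.428,-0.117,0.05,0,0,0' | python3 -m creep
python3 - <<'E'
from h import *
for n in("wrist","scene"):
    p=viewer.read_camera(n); im=p["image"]
    c=-np.array(p["R"]).T@p["t"];print(n,c.round(3))
    if n=="wrist": cv2.imwrite("pics/d.png",im[:,:,::-1])
    for q in nets.outline_of("module_orange",p):
        r=rect(q["region"]); W=px2w(p,cv2.boxPoints(r),.026); print(round(q["confidence"],2),np.round(r[0]),W[:,:2].round(4).tolist(),W.mean(0).round(4),np.linalg.norm(np.diff(W,axis=0),axis=1))
go(.43,.344,.10,1.39)
E
```

```text
clock: 3.0
tcp_pos: [0.4101, 0.3453, 0.2]
orientation: [-0.0, 0.766, 0.643, 0.0]
wrist_force: [0.4, -1.1, -0.6]
finger_gap: 0.0581
grip_force: 0.0
wrist [0.421 0.409 0.342]
0.82 [118. 159.] [[0.267, 0.4127], [0.3136, 0.4045], [0.2974, 0.3444], [0.2484, 0.353]] [0.2816 0.3786 0.026 ] [0.04726681 0.06223087 0.04973237]
0.63 [271. 162.] [[0.4017, 0.3228], [0.414, 0.3846], [0.456, 0.3764], [0.4459, 0.3141]] [0.4294 0.3495 0.026 ] [0.06300888 0.04278585 0.06309046]
0.33 [419. 364.] [[0.5161, 0.1096], [0.6077, 0.1092], [0.6137, 0.05], [0.5185, 0.0498]] [0.564  0.0797 0.026 ] [0.09160075 0.05942535 0.09522124]
scene [1.153 0.124 0.808]
0.83 [408. 176.] [[0.3125, 0.3377], [0.2496, 0.3538], [0.269, 0.4121], [0.3301, 0.3943]] [0.2903 0.3745 0.026 ] [0.06493708 0.06146475 0.06369563]
0.73 [214. 231.] [[0.7057, -0.3039], [0.4366, -0.3883], [0.449, 0.0879], [0.7008, 0.0898]] [ 0.573  -0.1286  0.026 ] [0.28201806 0.47633965 0.25187465]
0.68 [401. 213.] [[0.4587, 0.3098], [0.3995, 0.3227], [0.412, 0.3864], [0.4699, 0.3713]] [0.435  0.3475 0.026 ] [0.0605954  0.06489517 0.05976739]
move [0.0066 0.0182 0.1001] [-0.0002  0.0009  0.0003] dist 0.102 t 3.2
```

View pics/d.png

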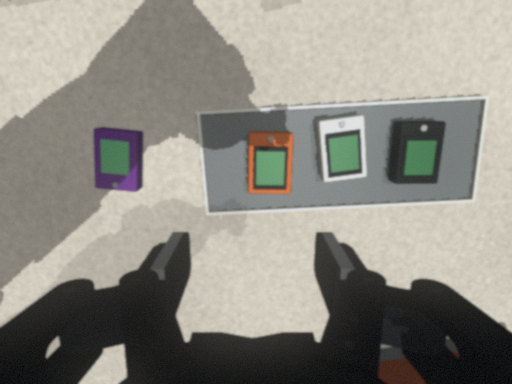

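The wrist picture shows the orange module at (271,162), with the white one at (343,148) and the black one at (417,152) beside it. The purple one at (118,159) is off the tray. The wrist estimate is (0.4295, 0.348) with a measured size of 63 x 43 mm and yaw -0.18, which matches the given dimensions. I descend in two stages.

```bash
echo '0.006,0.018,0.0,0,0,0
0.007,0.018,0.05,0,0,0
0.007,0.018,0.1,0,0,0
0.007,0.018,0.13,0,0,0
0.007,0.018,0.13,0,0,0' | python3 -m creep 0.060
python3 - <<'E'
from h import *
p=viewer.read_camera("wrist"); im=p["image"]
cv2.imwrite("pics/e.png",im[:,:,::-1])
for q in nets.outline_of("module_orange",p):
        r=rect(q["region"]); W=px2w(p,cv2.boxPoints(r),.026); print(round(q["confidence"],2),np.round(r[0]),W[:,:2].round(4).tolist(),W.mean(0).round(4),np.linalg.norm(np.diff(W,axis=0),axis=1))
go(.4295,.348,.009,1.39)
E
```

```text
clock: 3.82
tcp_pos: [0.4285, 0.3425, 0.0682]
orientation: [-0.0, 0.769, 0.64, -0.003]
wrist_force: [-0.4, 1.2, 0.2]
finger_gap: 0.0603
grip_force: 0.0
0.72 [ 27. 196.] [[0.2939, 0.409], [0.3243, 0.4034], [0.3027, 0.3433], [0.2695, 0.3494]] [0.2976 0.3763 0.026 ] [0.03092481 0.06381618 0.03374802]
0.62 [252. 200.] [[0.414, 0.3851], [0.4561, 0.3774], [0.4466, 0.3149], [0.4005, 0.3233]] [0.4293 0.3502 0.026 ] [0.04290332 0.06316156 0.04681499]
move [ 0.0031 -0.002   0.0624] [ 0.0008 -0.0004 -0.0012] dist 0.062 t 3.925
```

View pics/e.png

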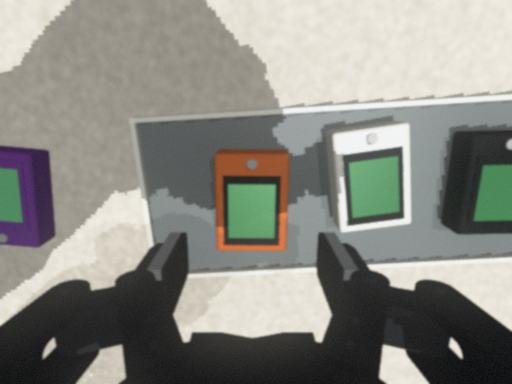

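The module sits centred between the fingers, at (252,200), with the white one clear of the right finger. Next I descend and close.

```bash
echo '0.004,-0.001,0.025,0,0,0
0.004,-0.001,0.045,0,0,0
0.004,-0.001,0.06,0,0,0
0.004,-0.001,0.06,0,0,0' | python3 -m creep && echo '0,0,0,0,0,0
0,0,0,0,0,0
0,0,0,0,0,0
0,0,0,0,0,0' | python3 -m creep 0.03 35 && echo '0,0,-0.03,0,0,0
0,0,-0.08,0,0,0
0,0,-0.12,0,0,0
0,0,-0.12,0,0,0' | python3 -m creep
python3 - <<'E'
from h import *
p=viewer.read_camera("wrist"); im=p["image"]
cv2.imwrite("pics/f.png",im[:,:,::-1])
hsv=cv2.cvtColor(im,cv2.COLOR_RGB2HSV)
s=env.get_state(); zt=s["tcp_pos"][2]
for q in nets.outline_of("module_orange",p):
        r=rect(q["region"]); W=px2w(p,cv2.boxPoints(r),zt+.017); print(round(q["confidence"],2),np.round(r[0]),W[:,:2].round(4).tolist(),W.mean(0).round(4),np.linalg.norm(np.diff(W,axis=0),axis=1))
go(.50,.16,.16,np.pi/2)
E
```

```text
clock: 4.42
tcp_pos: [0.4297, 0.3493, 0.0104]
orientation: [0.0, 0.768, 0.641, -0.0]
wrist_force: [-1.3, 0.1, -0.4]
finger_gap: 0.0598
grip_force: 0.0
clock: 4.92
tcp_pos: [0.4306, 0.3501, 0.0115]
orientation: [0.0, 0.768, 0.641, 0.001]
wrist_force: [-0.3, 0.1, 5.7]
finger_gap: 0.0432
grip_force: 37.3
clock: 5.42
tcp_pos: [0.4318, 0.351, 0.134]
orientation: [0.001, 0.768, 0.641, 0.004]
wrist_force: [0.3, -0.1, -1.6]
finger_gap: 0.0429
grip_force: 36.6
0.98 [252. 251.] [[0.4172, 0.3876], [0.4584, 0.3801], [0.4496, 0.3164], [0.4032, 0.325]] [0.4321 0.3523 0.1488] [0.04195167 0.06427744 0.04722991]
0.7 [ 62. 185.] [[0.3534, 0.4144], [0.3791, 0.4105], [0.3701, 0.3784], [0.3427, 0.3825]] [0.3613 0.3964 0.1488] [0.02600592 0.03338156 0.02776171]
move [-0.1739  0.1033 -0.0298] [ 0.0003 -0.0002 -0.1799] dist 0.204 t 5.525
```

View pics/f.png

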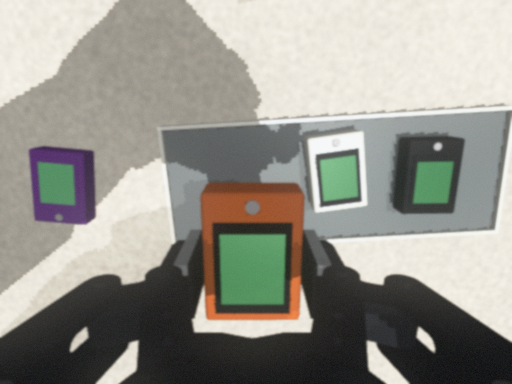

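The module is held squarely: it shows at (252,251) and the gap reads 43 mm. The neighbours at (337,172) and (430,175) haven't moved. I carry it to a point just short of the nest, where the wrist camera can see the pocket.

```bash
python3 -c "
from h import *
go(.591,-.065,.165,np.pi/2)"
```

```text
move [-0.379   0.2331 -0.0348] [ 0.0003 -0.0002 -0.1799] dist 0.446 t 5.525
```

```bash
echo '-0.047,0.029,-0.02,0,0,-0.03
-0.095,0.058,-0.035,0,0,-0.06
-0.142,0.087,-0.035,0,0,-0.09
-0.19,0.117,-0.035,0,0,-0.12
-0.237,0.146,-0.035,0,0,-0.15
-0.284,0.175,-0.035,0,0,-0.18
-0.332,0.204,-0.035,0,0,-0.18
-0.379,0.233,-0.035,0,0,-0.18' | python3 -m creep && echo '0,0,0,0,0,0
0,0,0,0,0,0' | python3 -m creep
python3 - <<'E'
from h import *
p=viewer.read_camera("wrist"); im=p["image"]
cv2.imwrite("pics/g.png",im[:,:,::-1])
s=env.get_state(); zt=s["tcp_pos"][2];print(s["tcp_pos"])
for q in nets.outline_of("module_orange",p)[:2]:
        r=rect(q["region"]); W=px2w(p,cv2.boxPoints(r),zt+.015); print(round(q["confidence"],2),np.round(r[0]),W[:,:2].round(4).tolist(),W.mean(0).round(4))
hsv=cv2.cvtColor(im,cv2.COLOR_RGB2HSV)
m=cv2.inRange(hsv,np.array((105,90,60)),np.array((125,255,255)))
k,l,st,ce=cv2.connectedComponentsWithStats(m)
for i in range(1,k):
    if st[i,4]>25: print(st[i].tolist(),px2w(p,ce[i],.025)[0].round(4))
go(.591,-.02,.165,np.pi/2)
E
```

```text
clock: 6.52
tcp_pos: [0.5902, -0.0665, 0.163]
orientation: [-0.002, 0.707, 0.707, -0.001]
wrist_force: [0.9, 0.5, -1.3]
finger_gap: 0.043
grip_force: 36.5
clock: 6.78
tcp_pos: [0.5897, -0.0647, 0.1633]
orientation: [-0.002, 0.707, 0.707, -0.001]
wrist_force: [0.8, 0.9, -0.1]
finger_gap: 0.0433
grip_force: 36.5
[ 0.58973287 -0.06407627  0.1637344 ]
0.67 [252. 251.] [[0.5687, -0.0307], [0.6104, -0.0307], [0.6131, -0.0955], [0.566, -0.0956]] [ 0.5896 -0.0631  0.1787]
[230, 77, 49, 11, 528] [0.5904 0.017  0.025 ]
[216, 89, 10, 13, 124] [0.5626 0.0068 0.025 ]
[283, 88, 10, 14, 124] [0.6184 0.0071 0.025 ]
[218, 153, 9, 12, 105] [ 0.5625 -0.0468  0.025 ]
[281, 153, 10, 12, 112] [ 0.6183 -0.0468  0.025 ]
[232, 165, 45, 10, 436] [ 0.5906 -0.0567  0.025 ]
move [ 0.0437  0.0011 -0.0008] [-0.0024 -0.0008  0.0012] dist 0.044 t 6.875
```

View pics/g.png

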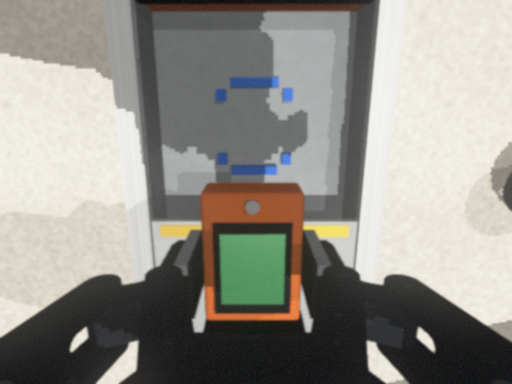

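The wrist picture shows the pocket's blue blocks at rows 77–175 and columns 216–293, centred at (0.5905, -0.0199). That agrees with the top view. The held module at (252,251) is centred on the TCP to within about 1 mm. I go over the nest and down to just above the blocks.

```bash
echo '0.03,0.001,0,0,0,0
0.045,0.001,0.01,0,0,0
0.045,0.001,0.05,0,0,0
0.045,0.001,0.09,0,0,0
0.045,0.001,0.115,0,0,0
0.045,0.001,0.12,0,0,0
0.045,0.001,0.12,0,0,0
0.045,0.001,0.12,0,0,0' | python3 -m creep
python3 - <<'E'
from h import *
p=viewer.read_camera("wrist"); print(env.get_state()["wrist_force"])
im=p["image"];cv2.imwrite("pics/h.png",im[:,:,::-1])
go(.5905,-.0195,.025,np.pi/2)
E
```

```text
clock: 7.88
tcp_pos: [0.5931, -0.02, 0.0467]
orientation: [0.001, 0.707, 0.707, 0.001]
wrist_force: [0.1, -0.6, -0.9]
finger_gap: 0.0432
grip_force: 36.5
[0.52163601 0.24152525 0.21878839]
move [ 0.0006 -0.0027  0.0217] [0.0026 0.0006 0.0002] dist 0.022 t 7.925
```

View pics/h.png

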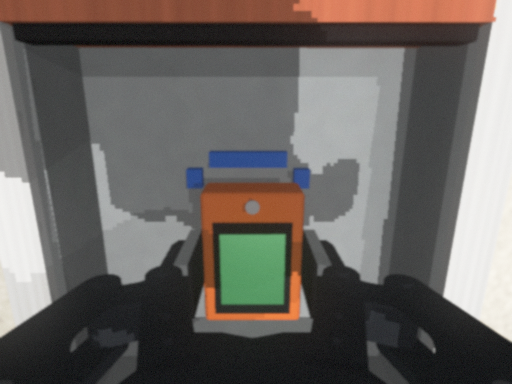

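The module at (252,~251) stands about 4 px to the right of the block row centred at (248,160). This matches the measured 2.6 mm error in x. I correct it and then lower.

```bash
echo '0.0005,-0.0026,0,0,0,0
0.0005,-0.0026,0.004,0,0,0
0.0005,-0.0026,0.008,0,0,0
0.0005,-0.0026,0.01,0,0,0' | python3 -m creep && python3 -c "
from h import *
s=env.get_state();print(s['tcp_pos'],s['wrist_force']);go(.5905,-.0195,.025,np.pi/2)"
```

```text
clock: 8.43
tcp_pos: [0.5891, -0.0195, 0.0348]
orientation: [-0.0, 0.707, 0.707, -0.0]
wrist_force: [0.5, 0.2, -0.7]
finger_gap: 0.0429
grip_force: 36.5
[ 0.58912221 -0.0194683   0.03477424] [ 0.54438457  0.21177987 -0.72806809]
move [-0.      0.0014  0.0098] [-0.0006 -0.     -0.0001] dist 0.01 t 8.425
```

```bash
echo '0,0.0008,0,0,0,0
0,0.0008,0,0,0,0
0,0.0008,0,0,0,0' | python3 -m creep && echo '0,0,0,0,0,0' | python3 -m creep
```

```text
clock: 8.8
tcp_pos: [0.5903, -0.0195, 0.0354]
orientation: [0.0, 0.707, 0.707, 0.0]
wrist_force: [0.9, 0.3, -1.6]
finger_gap: 0.043
grip_force: 36.5
clock: 8.93
tcp_pos: [0.5903, -0.0195, 0.0354]
orientation: [0.0, 0.707, 0.707, 0.0]
wrist_force: [0.4, 0.8, -1.7]
finger_gap: 0.0429
grip_force: 36.5
```

```bash
echo '0,0,0.003,0,0,0
0,0,0.006,0,0,0
0,0,0.009,0,0,0
0,0,0.01,0,0,0
0,0,0.01,0,0,0' | python3 -m creep
```

```text
clock: 9.55
tcp_pos: [0.5901, -0.0195, 0.0255]
orientation: [-0.0, 0.707, 0.707, -0.0]
wrist_force: [-1.7, 0.0, 2.9]
finger_gap: 0.0435
grip_force: 37.0
```

Light contact comes at z = 0.0255, which is the expected floor height. I let go and look.

```bash
echo '0,0,0,0,0,0
0,0,0,0,0,0
0,0,0,0,0,0
0,0,0,0,0,0' | python3 -m creep 0.058 && echo '0,0,-0.02,0,0,0
0,0,-0.06,0,0,0
-0.02,0,-0.12,0,0,0
-0.045,0,-0.14,0,0,0
-0.045,0,-0.14,0,0,0
-0.045,0,-0.14,0,0,0' | python3 -m creep
python3 - <<'E'
from h import *
p=viewer.read_camera("wrist"); im=p["image"]; cv2.imwrite("pics/i.png",im[:,:,::-1]); print(env.get_state()["tcp_pos"])
for q in nets.outline_of("module_orange",p)[:2]:
    r=rect(q["region"]); W=px2w(p,cv2.boxPoints(r),.04); print(round(q["confidence"],2),np.round(r[0]),W[:,:2].round(4).tolist(),W.mean(0).round(4),np.linalg.norm(np.diff(W,axis=0),axis=1))
hsv=cv2.cvtColor(im,cv2.COLOR_RGB2HSV)
m=cv2.inRange(hsv,np.array((105,90,60)),np.array((125,255,255)))
k,l,st,ce=cv2.connectedComponentsWithStats(m)
for i in range(1,k):
    if st[i,4]>15: print(st[i].tolist(),px2w(p,ce[i],.026)[0].round(4))
p=viewer.read_camera("top")
for l in("handle","hatch"):
  for o in nets.outline_of(l,p)[:2]: print(l,o["confidence"],o["box"])
E
```

```text
clock: 10.05
tcp_pos: [0.5902, -0.0195, 0.0252]
orientation: [0.0, 0.707, 0.707, -0.0]
wrist_force: [-0.6, -1.0, 0.4]
finger_gap: 0.0576
grip_force: 0.0
clock: 10.8
tcp_pos: [0.5895, -0.064, 0.1642]
orientation: [-0.001, 0.707, 0.707, -0.0]
wrist_force: [-0.8, -0.1, -0.8]
finger_gap: 0.0581
grip_force: 0.0
[ 0.5892016  -0.06369777  0.1637567 ]
0.73 [254. 129.] [[0.5684, 0.01], [0.6119, 0.01], [0.6133, -0.051], [0.5671, -0.051]] [ 0.5902 -0.0205  0.04  ] [0.04345357 0.06102242 0.04618404]
[230, 78, 49, 11, 527] [0.5904 0.0168 0.026 ]
[283, 89, 10, 13, 117] [0.6184 0.007  0.026 ]
[216, 90, 10, 12, 111] [0.5625 0.007  0.026 ]
[218, 153, 9, 12, 94] [ 0.5623 -0.0466  0.026 ]
[281, 153, 10, 12, 106] [ 0.6182 -0.0463  0.026 ]
[232, 169, 45, 6, 268] [ 0.5906 -0.0578  0.026 ]
handle 0.68 [308.6, 125.0, 340.7, 183.1]
handle 0.52 [209.4, 120.1, 353.6, 191.8]
```

View pics/i.png

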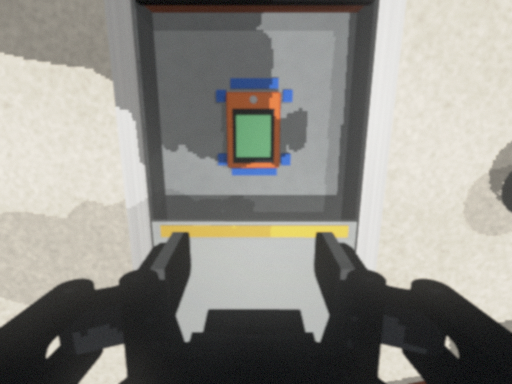

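The module lies in the pocket at (253,129), measured at (0.590, -0.0205), with all six blue blocks visible round it. Next I close the fingers and go behind the handle, whose -y face is at y of about -0.182.

```bash
echo '-0.05,0.001,0,0,0,0
-0.1,0.001,0,0,0,0
-0.15,0.001,0,0,0,0
-0.164,0.001,0,0,0,0
-0.164,0.001,0.04,0,0,0
-0.164,0.001,0.06,0,0,0
-0.164,0.001,0.06,0,0,0' | python3 -m creep 0 25
python3 -c "
from h import *
go(.5905,-.228,.08,np.pi/2)"
```

```text
clock: 11.92
tcp_pos: [0.5896, -0.2267, 0.103]
orientation: [-0.002, 0.707, 0.707, -0.001]
wrist_force: [0.3, 1.2, 0.3]
finger_gap: -0.0001
grip_force: 0.0
move [-0.0013  0.001   0.023 ] [-0.0044 -0.0026  0.001 ] dist 0.023 t 11.925
```

```bash
echo '0,0,0.02,0,0,0
0,0,0.023,0,0,0
0.01,0,0.023,0,0,0
0.02,0,0.023,0,0,0
0.02,0,0.023,0,0,0' | python3 -m creep && echo '0.003,0,0,0,0,0
0.006,0,0,0,0,0
0.009,0,0,0,0,0
0.012,0,0,0,0,0' | python3 -m creep
```

```text
clock: 12.55
tcp_pos: [0.5916, -0.2074, 0.0831]
orientation: [0.0, 0.707, 0.708, 0.0]
wrist_force: [0.2, 0.4, 0.5]
finger_gap: 0.0
grip_force: 0.0
clock: 13.05
tcp_pos: [0.5912, -0.1964, 0.0822]
orientation: [-0.0, 0.707, 0.707, -0.0]
wrist_force: [-0.6, -0.6, 0.1]
finger_gap: -0.0004
grip_force: 0.0
```

```bash
echo '0.002,0,0,0,0,0
0.004,0,0,0,0,0
0.006,0,0,0,0,0
0.008,0,0,0,0,0
0.01,0,0,0,0,0
0.012,0,0,0,0,0
0.014,0,0,0,0,0
0.016,0,0,0,0,0' | python3 -m creep && echo '0.004,0,0,0,0,0
0.008,0,0,0,0,0
0.012,0,0,0,0,0
0.016,0,0,0,0,0
0.02,0,0,0,0,0
0.024,0,0,0,0,0
0.028,0,0,0,0,0
0.032,0,0,0,0,0' | python3 -m creep
```

```text
clock: 14.05
tcp_pos: [0.5912, -0.1803, 0.0823]
orientation: [0.0, 0.707, 0.707, -0.0]
wrist_force: [0.0, -2.3, -0.0]
finger_gap: -0.0002
grip_force: 1.2
clock: 15.05
tcp_pos: [0.5912, -0.1482, 0.0823]
orientation: [-0.0, 0.707, 0.707, -0.0]
wrist_force: [0.0, -2.8, -0.7]
finger_gap: 0.0003
grip_force: 1.2
```

The hatch slides with about 2.5 N of drag. The stop is expected at TCP y of about -0.041 ± 5 mm, so I go to -0.055 and then feel.

```bash
echo '0.005,0,0,0,0,0
0.01,0,0,0,0,0
0.015,0,0,0,0,0
0.02,0,0,0,0,0
0.025,0,0,0,0,0
0.03,0,0,0,0,0
0.035,0,0,0,0,0
0.04,0,0,0,0,0' | python3 -m creep && echo '0.005,0,0,0,0,0
0.011,0,0,0,0,0
0.017,0,0,0,0,0
0.023,0,0,0,0,0
0.029,0,0,0,0,0
0.035,0,0,0,0,0
0.04,0,0,0,0,0
0.044,0,0,0,0,0' | python3 -m creep
```

```text
clock: 16.05
tcp_pos: [0.5912, -0.1082, 0.0823]
orientation: [0.0, 0.707, 0.707, -0.0]
wrist_force: [-1.4, -2.5, -1.2]
finger_gap: -0.0002
grip_force: 1.2
clock: 17.05
tcp_pos: [0.5912, -0.0641, 0.0823]
orientation: [0.0, 0.707, 0.707, -0.0]
wrist_force: [-0.4, -2.9, -1.1]
finger_gap: -0.0001
grip_force: 1.2
```

```bash
echo '0.001,0,0,0,0,0
0.002,0,0,0,0,0
0.003,0,0,0,0,0
0.004,0,0,0,0,0
0.005,0,0,0,0,0
0.006,0,0,0,0,0' | python3 -m creep
```

```text
clock: 17.8
tcp_pos: [0.5912, -0.0585, 0.0823]
orientation: [0.0, 0.707, 0.707, -0.0]
wrist_force: [0.2, -2.8, -1.1]
finger_gap: -0.0003
grip_force: 1.2
```

```bash
echo '0.001,0,0,0,0,0
0.002,0,0,0,0,0
0.003,0,0,0,0,0
0.004,0,0,0,0,0
0.005,0,0,0,0,0
0.006,0,0,0,0,0' | python3 -m creep|sed -n '2p;4p' && echo '0.0007,0,0,0,0,0
0.0014,0,0,0,0,0
0.002,0,0,0,0,0' | python3 -m creep|sed -n '2p;4p'
```

```text
tcp_pos: [0.5912, -0.0524, 0.0823]
wrist_force: [-0.7, -2.8, -0.7]
tcp_pos: [0.5912, -0.0505, 0.0823]
wrist_force: [-0.5, -2.2, -1.4]
```

```bash
echo '0.0007,0,0,0,0,0
0.0014,0,0,0,0,0
0.002,0,0,0,0,0' | python3 -m creep|sed -n '2p;4p'
```

```text
tcp_pos: [0.5912, -0.0484, 0.0823]
wrist_force: [-0.1, -2.4, -1.5]
```

```bash
echo '0.0005,0,0,0,0,0
0.001,0,0,0,0,0
0.0015,0,0,0,0,0' | python3 -m creep|sed -n '2p;4p'
```

```text
tcp_pos: [0.5912, -0.0469, 0.0823]
wrist_force: [-0.1, -2.9, -1.2]
```

```bash
echo '0.0005,0,0,0,0,0
0.001,0,0,0,0,0
0.0015,0,0,0,0,0' | python3 -m creep|sed -n '2p;4p'
```

```text
tcp_pos: [0.5912, -0.0454, 0.0823]
wrist_force: [0.4, -3.4, -2.0]
```

```bash
echo '0.0005,0,0,0,0,0
0.001,0,0,0,0,0' | python3 -m creep|sed -n '2p;4p'
```

```text
tcp_pos: [0.5912, -0.0444, 0.0823]
wrist_force: [-1.5, -3.1, -1.3]
```

```bash
echo '0.0005,0,0,0,0,0
0.001,0,0,0,0,0' | python3 -m creep|sed -n '2p;4p'
```

```text
tcp_pos: [0.5912, -0.0434, 0.0823]
wrist_force: [0.0, -2.3, -0.7]
```

```bash
echo '0.0005,0,0,0,0,0
0.001,0,0,0,0,0' | python3 -m creep|sed -n '2p;4p'
```

```text
tcp_pos: [0.5912, -0.0424, 0.0823]
wrist_force: [0.4, -2.5, -1.7]
```

```bash
echo '0.0005,0,0,0,0,0
0.001,0,0,0,0,0' | python3 -m creep|sed -n '2p;4p'
```

```text
tcp_pos: [0.5912, -0.0415, 0.0823]
wrist_force: [-0.3, -2.3, -1.7]
```

```bash
echo '0.0005,0,0,0,0,0
0.001,0,0,0,0,0' | python3 -m creep|sed -n '2p;4p'
```

```text
tcp_pos: [0.5912, -0.0404, 0.0823]
wrist_force: [-0.2, -2.4, -0.7]
```

```bash
echo '0.0005,0,0,0,0,0
0.001,0,0,0,0,0' | python3 -m creep|sed -n '2p;4p'
```

```text
tcp_pos: [0.5912, -0.0395, 0.0823]
wrist_force: [-0.7, -3.3, -1.1]
```

```bash
echo '0.0005,0,0,0,0,0
0.001,0,0,0,0,0' | python3 -m creep|sed -n '2p;4p'
```

```text
tcp_pos: [0.5912, -0.0385, 0.0823]
wrist_force: [0.2, -2.1, -1.3]
```

```bash
echo '0.0005,0,0,0,0,0
0.001,0,0,0,0,0' | python3 -m creep|sed -n '2p;4p'
```

```text
tcp_pos: [0.5912, -0.0375, 0.0823]
wrist_force: [-0.2, -3.3, -0.8]
```

```bash
echo '0.0005,0,0,0,0,0
0.001,0,0,0,0,0' | python3 -m creep|sed -n '2p;4p'
```

```text
tcp_pos: [0.591, -0.0372, 0.0823]
wrist_force: [-1.7, -6.8, -1.0]
```

```bash
echo '0.0005,0,0,0,0,0
0.001,0,0,0,0,0' | python3 -m creep|sed -n '2p;4p'
```

```text
tcp_pos: [0.591, -0.0372, 0.0823]
wrist_force: [-1.3, -9.2, -1.0]
```

The hatch has stopped at TCP y = -0.0372. I ease up to 15 N.

```bash
echo '0.0003,0,0,0,0,0
0.0006,0,0,0,0,0
0.0006,0,0,0,0,0' | python3 -m creep|sed -n '2p;4p'
```

```text
tcp_pos: [0.591, -0.0372, 0.0823]
wrist_force: [-1.4, -10.0, -0.6]
```

```bash
echo '0.0005,0,0,0,0,0
0.001,0,0,0,0,0
0.001,0,0,0,0,0' | python3 -m creep|sed -n '2p;4p'
```

```text
tcp_pos: [0.591, -0.0372, 0.0824]
wrist_force: [-2.3, -13.4, -0.7]
```

```bash
echo '0.0004,0,0,0,0,0
0.0004,0,0,0,0,0
0.0004,0,0,0,0,0' | python3 -m creep|sed -n '2p;4p'; echo '0,0,0,0,0,0
0,0,0,0,0,0
0,0,0,0,0,0
0,0,0,0,0,0' | python3 -m creep|sed -n '1,2p;4p';echo '0,0,0,0,0,0
0,0,0,0,0,0
0,0,0,0,0,0
0,0,0,0,0,0' | python3 -m creep|sed -n '1,2p;4p'
```

```text
tcp_pos: [0.591, -0.0371, 0.0825]
wrist_force: [-2.5, -14.4, -0.2]
clock: 24.18
tcp_pos: [0.591, -0.0371, 0.0825]
wrist_force: [-1.8, -14.4, -1.0]
clock: 24.68
tcp_pos: [0.591, -0.0372, 0.0825]
wrist_force: [-2.0, -13.8, -0.3]
```

It held about 14 N for over a second. I withdraw straight back, rise, and check with the cameras.

```bash
echo '-0.005,0,0,0,0,0
-0.015,0,0,0,0,0
-0.03,0,0,0,0,0
-0.03,0,-0.04,0,0,0
-0.06,0,-0.1,0,0,0
-0.12,0,-0.12,0,0,0
-0.15,0,-0.12,0,0,0
-0.15,0,-0.12,0,0,0' | python3 -m creep
python3 - <<'E'
from h import *
p=viewer.read_camera("top"); im=p["image"]
cv2.imwrite("pics/j.png",cv2.resize(im[110:240,90:365],None,fx=2.9,fy=2.9,interpolation=cv2.INTER_CUBIC)[:,:,::-1])
hsv=cv2.cvtColor(im,cv2.COLOR_RGB2HSV)
m=cv2.inRange(hsv,np.array((20,90,90)),np.array((34,255,255)));m[:110]=0;m[205:]=0;m[:,:205]=0;m[:,360:]=0
k,l,st,ce=cv2.connectedComponentsWithStats(m)
for i in range(1,k):
    if st[i,4]>15: print(st[i].tolist(),px2w(p,ce[i],.066)[0].round(4))
E
```

```text
clock: 25.68
tcp_pos: [0.5913, -0.1866, 0.2026]
orientation: [0.001, 0.709, 0.706, 0.0]
wrist_force: [0.6, 0.1, -0.4]
finger_gap: 0.0
grip_force: 0.0
[218, 127, 6, 55, 231] [0.5887 0.0582 0.066 ]
[278, 127, 4, 53, 172] [ 0.6016 -0.0991  0.066 ]
```

View pics/j.png

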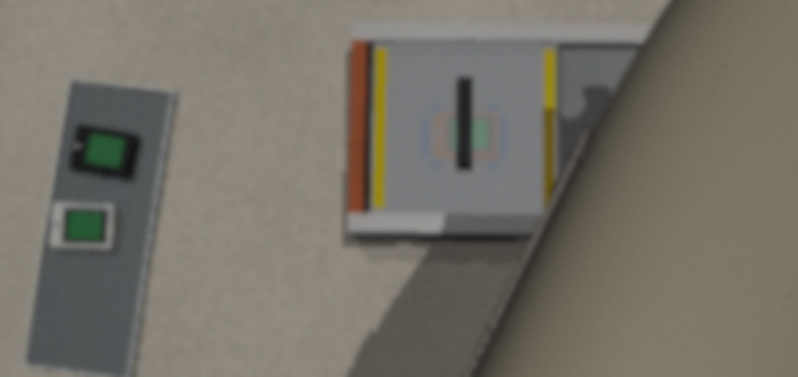

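The hatch is shut against the seal. Its stripes put the origin at case y of about 84 mm, and the module shows through it in the nest at (468,135) of the crop. The white and black modules are still in place.

```bash
echo '0,0,0,0,0,0
0,0,0,0,0,0' | python3 -m creep|sed -n 1,2p; python3 -c "
from h import *
print(env.hand_in())"
```

```text
clock: 25.98
tcp_pos: [0.5911, -0.1823, 0.202]
the job is handed in; nothing more can be done
None
```

I laid the orange module in the nest, pushed the hatch shut against the seal and held it at about 14 N for just over a second, then handed the job in at about 26 s; no verdict came back.

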